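# Free the microscope's safety pawl with the release rod and lower the head

### The arm

A 6-joint arm with a two-finger parallel gripper is mounted at the origin on the work surface. World frame = base frame: x ahead of the robot, y to its left, z up, the work surface at z = 0. Lengths are in mm, angles in rad, forces in N, time in s.
With the tool pointing down it reaches from about 300 to 750 mm from the base axis. Payload 8.5 kg.
Tool frame: the origin (TCP) lies between the finger pads; the fingertips stand 25 mm ahead of it and the grasp point (between the pads) lies 6 mm ahead of it; z points along the fingers, y is the line along which they close (so a half turn about z gives the same grasp; the last joint's range is limited). The gripper opens to 85 mm and grips with 20 to 120 N. Pads are 22 mm wide; open, the fingers measure 114 mm over their backs; the gripper's body (76 mm by 85 mm) begins 54 mm behind the grasp point. The pads swing forward as they close: fully open they stand 13 mm farther back than shut.
Start: joints at [1.06, 0.381, 1.297, -0, 1.464, -0.215], TCP at [160.319, 526.097, 256.322] pointing down, gripper open.
Joint ranges: [-3.11, 3.11], [-0.89, 2.33], [0.22, 2.48], [-1.42, 4.56], [0.17, 2.85], [-2.88, 2.88]. Speed limits (rad/s): [2.39, 2.39, 3.14, 3.14, 3.14, 3.14].

### API

Orientations are given as a unit quaternion [w, x, y, z].
In Python, from station import ctrl, cams, nets gives the robot as it stands.
- The arm moves only by the tool drive_tool, never from a script. Its argument "series" is one flat list of numbers, 7 for each row, row after row: the shift along the tool's x, y, z scaled (see below), then the turn, a rotation vector about the tool's x, y, z scaled (see below), then the opening, from 0 (shut) to 1 (fully open). In form: [dx, dy, dz, wx, wy, wz, jaw, dx, dy, dz, wx, wy, wz, jaw, ...]. A call has 1 to 20 rows; each row is the pose to reach, as a shift and turn from the pose commanded when the call began, along the tool's axes at that moment; what a row does not reach only later rows make up. The controller multiplies each number of a shift by 0.12 m and each number of a turn by 30 degrees. A row lasts 1/8 s, in which the tool goes at most 62.5 mm and 10.7 degrees, less where a joint would pass 70% of its speed; a pose out of reach is approached as far as the arm can. A call with a number of a shift or a turn outside -1 to 1 is refused whole. A call with a gripper value outside its range is refused whole. The fingers move at their own pace and stop on an object; "grip_force" is the grip in N (left out, the last holds). Time passes only in rows, so rows that repeat a pose let the fingers close. It gives the time, the measured TCP pose, the force, the opening and the grip force at its end, in the units of the state.
- ctrl.get_state(): the state, without advancing time (a new reading comes with each control period).
- cams.read_camera(name): name is "scene" or "top" or "wrist"; returns (picture, depth): 384x512x3 uint8, red, green, blue; 384x512 float32, mm along the optical axis (not along the pixel's ray), 0 where there is no reading.
- cams.camera_params(name): a dict with "camera_matrix" (3x3 intrinsics, pixels), "k1" (the pictures are not rectified: a ray, as slopes to the right and down, at radius r is drawn at 1 + k1 r^2 times it, then the intrinsics apply), "R" (3x3) and "t" (3): a world point X has camera coordinates R X + t. Camera axes: x right, y down, z forward; pixel columns grow to the right and rows downward; lengths in mm; the calibration is good to about 2 mm. A picture is of the moment at which its call begins: read the wrist's pose just before it. camera_params takes no time and is no camera call; for the wrist camera it gives the pose at the moment of the call.
- ctrl.close_job(): hands the job in; it is judged then, once.
Trained networks look in the newest picture that a camera, given by its name, has taken for a name from the list of things; names that differ only in an ending like _2 or _b are one class to them, and where a whole thing is asked for, a point or a joint stands for the part that bears it (a point fixed in the world has none). Each returns a list of dicts, best first, with "p" (0 to 1); they miss things now and then, are a little off and sometimes report something else, mostly with a low value. They report only what shows in the picture. A call takes as long as a camera call. They do not tell look-alikes from the thing itself.
- nets.spot_in(query, camera): "location" ([x, y, z] in mm, in the coordinates of the camera as it stood for that picture, good to about 4 mm: the middle of the surface that is visible of it).
- nets.landmark_of(query, camera): "location" ([x, y, z] in mm, in the coordinates of the camera as it stood for that picture, good to about 4 mm: a listed point, or the origin of a listed thing).
The state is a dict: "clock": time; "qpos": joint angles; "dq": joint speeds; "effort": joint torques, N m; "ee_pos": TCP position; "orientation": TCP orientation; "contact_force": force on the tool from outside, world axes, zero at the start; "moment": the same for the moment, N m; "opening": opening from 0.0 (shut) to 1.0 (fully open); "grasp_force": force on a finger pad.
Only numpy, scipy, OpenCV 4.12 (cv2) and the standard library are available. Lean on these libraries where they do the work, as an engineer would, in place of code of your own. Each camera call takes 0.05 s, during which the arm holds its last target. There are 200 camera calls.

### The job

The microscope head is held up on its column by a safety ratchet. Pick up the release rod and, with it, flick the tail of the red pawl up from below until the pawl stands fully open; then push the head gently down by its red pad until it is fully seated on its collar. Leave the rod lying flat on the bench and the other things undisturbed.

Things in the scene. Friction and masses are not known exactly. Their poses are not given: they have to be found in the camera images.
- stand: Fixed stand. Origin: on the axis of its upright chromed column (25 mm thick, top 310 mm above the bench), at the underside of its grey foot plate (20 mm thick; 300 mm along x from -65 to +235, 200 mm along y). x points to the optics, z up. A grey clamp tube, 38 mm thick, sits on the column from c to c + 100 mm above the bench; c is 40 to 75 mm and is NOT measured: find it by touch or eye.
- under_pawl (a point): Point in the stand's frame at x 0, y -85, z 104 mm: free space straight below the pawl's tail, 12 to 47 mm under it depending on c. Nothing stands below the tail; from the robot's side (-x of the stand) a level rod can be brought in along stand x. Axes as the stand's.
- pawl (a joint): Red hook-shaped pawl on the clamp tube, hinged about stand x at x 0, y -30, height c + 85 mm. Its level tail, 15 wide and 8 mm thick, reaches out to y -115 (underside at c + 81 mm); its toe, 40 mm below the hinge, holds a tooth of the head's rack. rad: 0 = engaged; grows as the tail swings up; stop 1.25 = fully open. Stiff hinge: stays where it is left; lifting takes about 2 N at y -85.
- head (a joint): White microscope head on the column. Value in m: height of its sleeve above the collar (rubber top of the clamp tube, giving about 1 mm per 7 N); 0 = seated; starts at 0.051 to 0.064, stopped at about 0.049 while the pawl is engaged. About 0.9 kg; a friction brake holds it anywhere, pushing it down takes 4 to 10 N. Eyepieces, at stand x over 20 mm, rise 150 mm above the sleeve's foot.
- pad_foot (a point): Point on the foot plate's level (20 mm above the bench) straight below the centre of the head's red push pad: stand x -60, y 55 mm. The pad is round, 40 mm across, level, facing up; its top is at height c + 150 mm + the value of head. Axes as the stand's.
- rod: The release rod, loose, 200 mm long, 0.13 kg. Orange handle 80 mm long (x), 24 mm wide (y), 30 mm high (z); a steel shaft 10 mm thick and 120 mm long continues from it to +x, its axis 15 mm above the handle's underside, its end at x = +160 mm. Origin: centre of the handle's underside. It starts lying on the bench, shaft pointing roughly away from the robot.
- dish: Closed clear specimen dish, 86 mm across, 12 mm high, on the foot plate under the optics. Leave it alone. Origin: centre of the underside.
- tub: Cream open tub 170 x 130 x 90 mm, a bystander. Origin: centre of the underside.
- parcel: Cardboard box 110 x 170 x 55 mm, a bystander. Origin: centre of the underside.
- jar: Glass jar with green cap, 68 mm across, 85 mm high, a bystander. Origin: centre of the underside.
Mind the look-alikes: they are no part of the job. There is more than one size of the rod; the one meant has the size given above.

How it is judged:
By the outcome, as a careful person would: the job done as asked, in the order asked, and still so for the second after the job is handed in, with the robot touching nothing.
It also fails if it takes over 51 s, if anything falls off the work surface, if the arm or the gripper's body presses on something with over 40 N, if the wrist force passes 120 N, or if a joint passes its speed limit or range.

## Working session

There is one attempt and no reset: what is moved stays moved. The work goes in short steps, Python scripts to look and compute and a tool call to move; the robot and the scene stay as the last step left them, time stands still between calls to the robot, and variables do not carry over. Pictures are saved under pics/ and viewed, at most 10 in all, crops included, and the job is handed in when it is done.

Besides the shell and the picture viewer there is one more tool, called after "Call:" as a command line: name --argument value ..., lists and objects as JSON in quotes. drive_tool: Moves the arm, as the interface text tells. Shifts and turns lie within -1 to 1; 1 stands for 0.12 m of shift or 30 degrees of turn. Its arguments: {"type":"object","properties":{"series":{"type":"array","items":{"type":"number"}},"grip_force":{"type":"number"}},"required":["series"]}

```bash
ls; mkdir -p pics; cat > h.py <<'E'
import numpy as np, cv2
from scipy.spatial.transform import Rotation as Rn
from station import ctrl, cams, nets
def R_of(q): return Rn.from_quat([q[1],q[2],q[3],q[0]])
def c2w(p,P): return np.array(P["R"]).T@(np.array(p)-np.array(P["t"]))
def pix(P,X):
    c=np.array(P["R"])@np.array(X)+P["t"]; s=c[:2]/c[2]; s=s*(1+P["k1"]*(s@s)); K=np.array(P["camera_matrix"])
    return K[:2,:2]@s+K[:2,2]
def cloud(P,d):
    K=np.array(P["camera_matrix"]); v,u=np.mgrid[:384,:512]
    x=(u-K[0,2])/K[0,0]; y=(v-K[1,2])/K[1,1]; a,b=x.copy(),y.copy()
    for _ in range(8):
        f=1+P["k1"]*(a*a+b*b); a,b=x/f,y/f
    C=np.stack([a*d,b*d,d],-1)
    W=(C-np.array(P["t"]))@np.array(P["R"]); W[d<=0]=np.nan
    return W
E
python3 - <<'E'
from h import *
ims=[]
for n in ["scene","top"]:
    im,d=cams.read_camera(n); P=cams.camera_params(n); np.savez(f"{n}.npz",im=im,d=d); ims.append(im)
    for q in ["stand","rod","pawl","head","under_pawl","pad_foot","dish","tub","parcel","jar"]:
        print(n,q,[(np.round(c2w(r["location"],P)).tolist(),np.round(pix(P,c2w(r["location"],P))).tolist(),round(r["p"],2)) for r in nets.landmark_of(q,n)])
cv2.imwrite("pics/a.png",cv2.cvtColor(cv2.resize(ims[0],(800,600)),4)); cv2.imwrite("pics/b.png",cv2.cvtColor(cv2.resize(ims[1],(800,600)),4))
print(ctrl.get_state())
E
```

```text
pics
scene stand [([577.0, 128.0, -4.0], [276.0, 212.0], 0.71)]
scene rod [([363.0, -3.0, -0.0], [219.0, 187.0], 0.86), ([416.0, -302.0, -1.0], [147.0, 220.0], 0.62)]Traceback (most recent call last):
  File "<stdin>", line 6, in <module>
ValueError: it knows: dish, jar, pad_foot, parcel, rod, stand, tub, under_pawl
```

```bash
python3 - <<'E'
from h import *
ims=[]
for n in ["scene","top"]:
    im,d=cams.read_camera(n); P=cams.camera_params(n); np.savez(f"{n}.npz",im=im,d=d); ims.append(im)
    for q in ["stand","rod","under_pawl","pad_foot","dish","tub","parcel","jar"]:
        print(n,q,[(np.round(c2w(r["location"],P)).tolist(),np.round(pix(P,c2w(r["location"],P))).tolist(),round(r["p"],2)) for r in nets.landmark_of(q,n)])
    cv2.imwrite(f"pics/{n}.png",cv2.cvtColor(cv2.resize(im,(800,600)),4))
print(ctrl.get_state())
E
```

```text
scene stand [([576.0, 127.0, -5.0], [276.0, 212.0], 0.7)]
scene rod [([413.0, -300.0, -1.0], [148.0, 220.0], 0.73), ([364.0, -2.0, 0.0], [219.0, 187.0], 0.56)]
scene under_pawl [([570.0, 39.0, 101.0], [254.0, 196.0], 0.87), ([715.0, 128.0, 20.0], [297.0, 231.0], 0.57)]
scene pad_foot [([522.0, 188.0, 19.0], [283.0, 193.0], 0.92)]
scene dish [([716.0, 129.0, 21.0], [297.0, 231.0], 0.89), ([706.0, -338.0, 2.0], [165.0, 283.0], 0.39)]
scene tub [([483.0, 461.0, 0.0], [336.0, 171.0], 0.82)]
scene parcel [([703.0, -339.0, -1.0], [165.0, 283.0], 0.93)]
scene jar []
top stand []
top rod [([363.0, -1.0, -2.0], [272.0, 251.0], 0.76), ([409.0, -300.0, -6.0], [368.0, 238.0], 0.63)]
top under_pawl [([563.0, 40.0, 102.0], [260.0, 183.0], 0.88)]
top pad_foot [([521.0, 186.0, 17.0], [213.0, 198.0], 0.58)]
top dish [([713.0, 126.0, 17.0], [234.0, 138.0], 0.43), ([703.0, -333.0, -1.0], [378.0, 145.0], 0.42)]
top tub [([486.0, 465.0, -3.0], [125.0, 208.0], 0.71)]
top parcel [([707.0, -333.0, -0.0], [378.0, 144.0], 0.76)]
top jar [([448.0, 197.0, 1.0], [209.0, 222.0], 0.61)]
{'clock': 1.05, 'qpos': array([ 1.05969251e+00,  3.80598163e-01,  1.29742035e+00,  1.66024630e-05,
        1.46360117e+00, -2.15243350e-01]), 'dq': array([-1.30027843e-04,  6.03059317e-04, -6.49764895e-04,  8.00650207e-05,
        5.05043032e-04,  1.36160002e-03]), 'effort': array([ 1.49763341e-04, -4.48332167e+01, -2.31457472e+01, -8.92489470e-05,
        6.22762200e-04,  2.95403254e-05]), 'ee_pos': array([160.31595026, 526.09083549, 256.316515  ]), 'orientation': array([-1.25167195e-05,  1.47392168e-01,  9.89078131e-01, -9.70248070e-06]), 'contact_force': array([-0.57826592, -0.20918556, -1.01706174]), 'moment': array([ 0.00477349, -0.03599734,  0.00535309]), 'grasp_force': 0.0, 'opening': 0.9975569228756413}
```

View pics/scene.png

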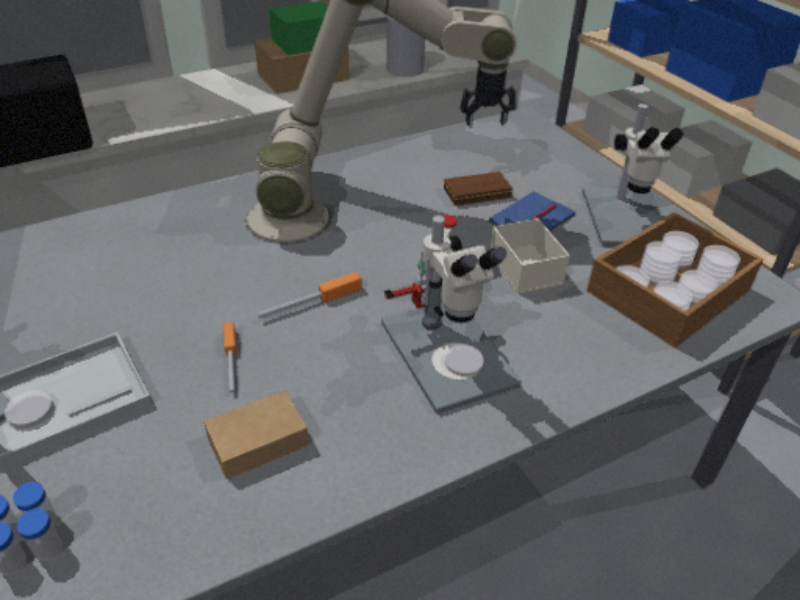

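View pics/top.png

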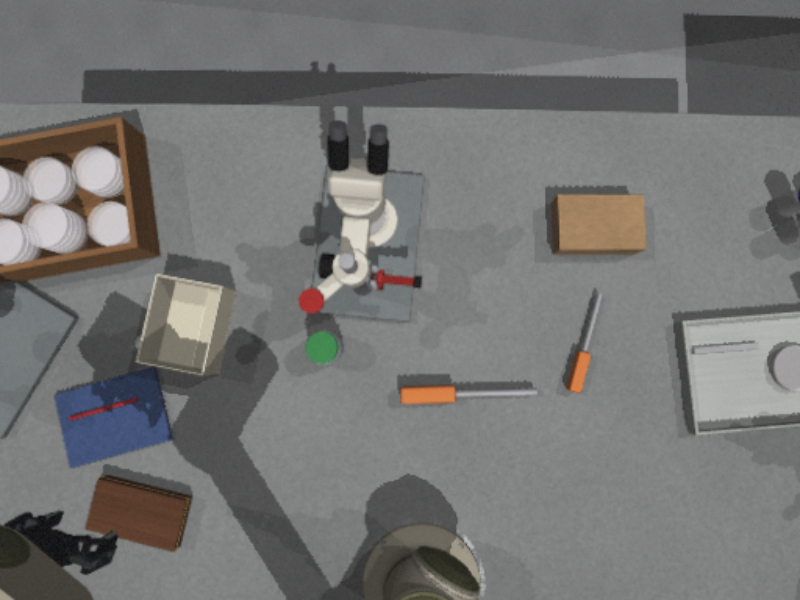

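```bash
python3 - <<'E'
from h import *
for n in ["scene","top"]:
    z=np.load(n+".npz"); im,d=z["im"],z["d"]; P=cams.camera_params(n); W=cloud(P,d)
    hsv=cv2.cvtColor(im,cv2.COLOR_RGB2HSV).astype(int); H,S,V=hsv[...,0],hsv[...,1],hsv[...,2]
    # rods
    org=((H>4)&(H<16)&(S>180)&(V>130)).astype(np.uint8)
    k,l,st,_=cv2.connectedComponentsWithStats(org)
    for i in range(1,k):
        if st[i,4]<30: continue
        p=W[l==i]; p=p[np.isfinite(p[:,2])]; r=cv2.minAreaRect(p[p[:,2]>np.percentile(p[:,2],95)-8][:,:2].astype(np.float32))
        print(n,"orange",st[i],np.round(r[0]),np.round(r[1]),round(r[2],1),"z",np.round(np.percentile(p[:,2],[5,50,95])))
    for (xc,yc) in [(363,-2),(413,-300)]:
        m=(np.hypot(W[...,0]-xc,W[...,1]-yc)<210)&(W[...,2]>7)&(W[...,2]<45)&(W[...,0]<520)&(W[...,1]<90)
        p=W[m]
        if xc==363: p=p[p[:,1]>-220]
        else: p=p[p[:,1]<-220]
        r=cv2.minAreaRect(p[:,:2].astype(np.float32)); print("  rod",len(p),np.round(r[0]),np.round(r[1]),round(r[2],1),np.round(p[:,:2].min(0)),np.round(p[:,:2].max(0)))
    red=(((H<4)|(H>174))&(S>150)&(V>90)).astype(np.uint8)
    k,l,st,_=cv2.connectedComponentsWithStats(red)
    for i in range(1,k):
        if st[i,4]<15: continue
        p=W[l==i]; p=p[np.isfinite(p[:,2])]
        print(n,"red",st[i],"med",np.round(np.median(p,0)),"p5",np.round(np.percentile(p,5,0)),"p95",np.round(np.percentile(p,95,0)))
    # foot plate
    m=(abs(W[...,2]-20)<5)&(W[...,0]>460)&(W[...,0]<850)&(W[...,1]>0)&(W[...,1]<260)&(S<60)
    p=W[m]
    if len(p)>50: print("plate",cv2.minAreaRect(p[:,:2].astype(np.float32)),len(p))
P=cams.camera_params("scene");z=np.load("scene.npz")
cv2.imwrite("pics/c1.png",cv2.cvtColor(cv2.resize(z["im"][125:275,225:345],None,fx=5,fy=4,interpolation=3),4)) 
a=z["im"][170:260,130:240]; cv2.imwrite("pics/rods.png",cv2.cvtColor(cv2.resize(a,None,fx=5,fy=5,interpolation=3),4))
E
```

```text
rod 484 [369. -68.] [322. 286.] 4.7 [ 196. -212.] [520.  87.]
  rod 179 [ 381. -341.] [255. 258.] 23.7 [ 216. -472.] [ 516. -235.]
scene red [285 138   7   7  41] med [524. 189. 254.] p5 [505. 174. 252.] p95 [538. 201. 257.]
scene red [251 182  19   7  53] med [572.  64. 141.] p5 [563.  33. 138.] p95 [581.  88. 145.]
plate ((663.1488647460938, 117.07176971435547), (202.40435791015625, 304.5428466796875), 85.60221099853516) 2511
  rod 712 [387. -24.] [337. 213.] 52.4 [ 200. -211.] [519.  88.]
  rod 348 [ 398. -366.] [204. 290.] 54.0 [ 221. -510.] [ 518. -279.]
top red [241 173  24  12 119] med [568.  67. 142.] p5 [562.  31. 138.] p95 [579.  89. 144.]
top red [192 185  15  15 182] med [519. 186. 255.] p5 [504. 171. 252.] p95 [534. 201. 258.]
top red [ 44 255  43  13  72] med [314. 642.  20.] p5 [297. 580.  15.] p95 [333. 693.  23.]
plate ((634.1808471679688, 124.05982971191406), (199.99461364746094, 346.9518127441406), 85.5694580078125) 3154
```

View pics/rods.png

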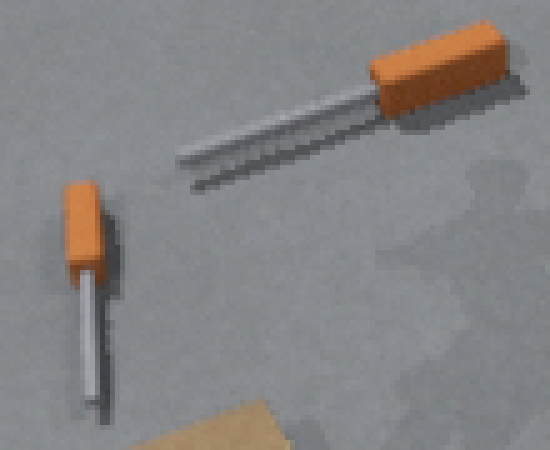

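View pics/c1.png

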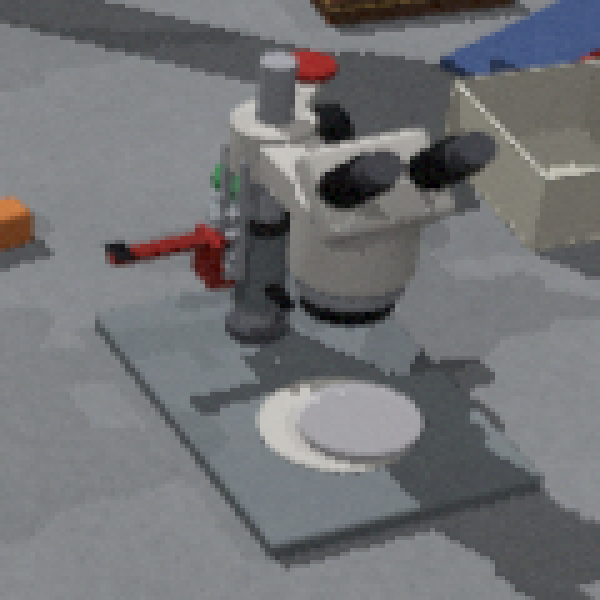

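```bash
python3 - <<'E'
from h import *
for n in ["scene","top"]:
    z=np.load(n+".npz"); im,d=z["im"],z["d"]; P=cams.camera_params(n); W=cloud(P,d)
    hsv=cv2.cvtColor(im,cv2.COLOR_RGB2HSV).astype(int); H,S,V=hsv[...,0],hsv[...,1],hsv[...,2]
    org=((H>4)&(H<18)&(S>170)&(V>120)&(W[...,2]>8)&(W[...,2]<60)).astype(np.uint8)
    k,l,st,_=cv2.connectedComponentsWithStats(org)
    for i in range(1,k):
        if st[i,4]<20: continue
        p=W[l==i]; top=np.percentile(p[:,2],90); q=p[p[:,2]>top-6]
        r=cv2.minAreaRect(q[:,:2].astype(np.float32))
        print(n,"orange",st[i],np.round(r[0]),np.round(r[1]),round(r[2],1),"top z",round(top,1))
        c=q.mean(0)
        m=(np.hypot(W[...,0]-c[0],W[...,1]-c[1])<190)&(W[...,2]>9)&(W[...,2]<45)
        # connected region containing handle
        kk,ll=cv2.connectedComponents((m|(l==i)).astype(np.uint8)); ids=np.unique(ll[l==i]); s=np.isin(ll,ids)&m
        p=W[s]; r=cv2.minAreaRect(p[:,:2].astype(np.float32)); print("   whole",len(p),np.round(r[0]),np.round(r[1]),round(r[2],1))
    im0=im
P=cams.camera_params("top")
for a,b in [((401,395),(537,393)),((578,391),(600,291))]:
    # pixel ends -> world on z=15
    K=np.array(P["camera_matrix"]);o=[]
    for u,v in (a,b):
        u,v=u*.64,v*.64; s=cv2.undistortPoints(np.array([[[u,v]]],float),K,np.array([P["k1"],0,0,0]))[0,0]
        R=np.array(P["R"]);C=-R.T@P["t"];r=R.T@np.array([s[0],s[1],1]);o.append(C+r*(18-C[2])/r[2])
    print(np.round(o),np.linalg.norm(o[1]-o[0]))
E
```

```text
scene orange [205 178  26   9  37] [376. -11.] [101.  11.] 89.1 top z 40.3
   whole 417 [372. -79.] [ 39. 245.] 4.1
top orange [369 226   8  10  28] [ 434. -303.] [18. 27.] 73.5 top z 31.1
   whole 380 [ 470. -316.] [ 25. 200.] 74.4
[[ 358.   45.   18.]
 [ 367. -219.   18.]] 264.9284113616796
[[ 373. -299.   18.]
 [ 570. -344.   18.]] 202.14065696316197
```

Rod candidates: long orange one at enlarged top pixel (427,395), about 265 mm long. Short one at (580,372), 202 mm long, pointing away from the robot. I choose the short one. The crops confirm both shapes, and show the red pawl engaged left of the clamp tube.

Call:
drive_tool --series '[-1, -1, 0, 0, 0, 0, 1, -1, -1, 0, 0, 0, 0, 1, -1, -1, 0, 0, 0, 0, 1]' --grip_force 100

```text
clock: 1.42
ee_pos: [240.7, 374.5, 256.4]
orientation: [0.0, 0.148, 0.989, 0.0]
contact_force: [0.4, 0.3, -0.0]
opening: 0.998
grasp_force: 0.0
```

Call:
drive_tool --series '[-1, -1, 0, 0, 0, 0, 1, -1, -1, 0, 0, 0, 0, 1, -1, -1, 0, 0, 0, 0, 1]'

```text
clock: 1.8
ee_pos: [320.7, 224.6, 256.5]
orientation: [0.0, 0.148, 0.989, 0.0]
contact_force: [0.7, 0.4, -0.1]
opening: 0.997
grasp_force: 0.0
```

Call:
drive_tool --series '[-1, -1, 0, 0, 0, 0, 1, -1, -1, 0, 0, 0, 0, 1, -1, -1, 0, 0, 0, 0, 1]'

```text
clock: 2.17
ee_pos: [400.6, 74.5, 256.5]
orientation: [0.0, 0.148, 0.989, -0.0]
contact_force: [1.1, -0.3, -0.4]
opening: 0.999
grasp_force: 0.0
```

Call:
drive_tool --series '[-1, -1, 0, 0, 0, 0, 1, -1, -1, 0, 0, 0, 0, 1, -1, -1, 0, 0, 0, 0, 1]'

```text
clock: 2.55
ee_pos: [480.4, -75.5, 256.3]
orientation: [0.0, 0.148, 0.989, -0.0]
contact_force: [-0.4, 0.4, 0.4]
opening: 1.002
grasp_force: 0.0
```

Call:
drive_tool --series '[0.2, -1, 0.3, 0, 0, 0, 1, 0.2, -1, 0.3, 0, 0, 0, 1, 0.2, -1, 0.3, 0, 0, 0, 1]'

```text
clock: 2.92
ee_pos: [419.9, -183.3, 219.3]
orientation: [-0.001, 0.15, 0.989, 0.0]
contact_force: [0.5, 0.6, 0.3]
opening: 0.998
grasp_force: 0.0
```

Call:
drive_tool --series '[-0.2, -0.94, 0.1, 0, 0, 0, 1, -0.2, -0.94, 0.1, 0, 0, 0, 1, -0.2, -0.94, 0.1, 0, 0, 0, 1, -0.2, -0.94, 0.1, 0, 0, 0, 1]'

```text
clock: 3.42
ee_pos: [412.1, -294.8, 208.5]
orientation: [0.0, 0.147, 0.989, 0.0]
contact_force: [1.4, -0.2, 0.3]
opening: 0.998
grasp_force: 0.0
```

```bash
cat > rod.py <<'E'
from h import *
P=cams.camera_params("wrist"); im,d=cams.read_camera("wrist"); W=cloud(P,d); s=ctrl.get_state()
hsv=cv2.cvtColor(im,cv2.COLOR_RGB2HSV).astype(int); H,S,V=hsv[...,0],hsv[...,1],hsv[...,2]
org=((H>4)&(H<18)&(S>150)&(V>80)&(W[...,2]>25)&(W[...,2]<37)&(W[...,1]<-200))
p=W[org]; r=cv2.minAreaRect(p[:,:2].astype(np.float32)); print("handle",len(p),r,np.median(p[:,2]))
c=np.array(r[0])
m=(W[...,2]>13)&(W[...,2]<27)&(np.hypot(W[...,0]-c[0],W[...,1]-c[1])<180)&(W[...,0]>c[0]+50)&(abs(W[...,1]-c[1]+.27*(W[...,0]-c[0]))<30)
q=W[m]; print("shaft",len(q)); v=q[:,:2].mean(0)-c if len(q) else [1,0]; print(q.max(0), "yaw",np.degrees(np.arctan2(v[1],v[0])), "len",np.hypot(*(q[:,:2]-c).T).max()+40)
print(s["ee_pos"],s["orientation"])
R=R_of(s["orientation"]).as_matrix(); print("shift tool", R.T@(np.array([c[0],c[1],28])-s["ee_pos"])/120)
cv2.imwrite("pics/w1.png",cv2.cvtColor(im,4))
E
python3 rod.py
```

```text
handle 1438 ((410.1168518066406, -297.699462890625), (22.64698028564453, 78.43556213378906), 73.48231506347656) 29.867354878975448
shaft 618
[ 567.1323884  -308.03906757   22.58267965] yaw -15.849296957296518 len 201.70771956141485
[ 412.12510081 -294.43882664  208.61951528] [1.22027869e-04 1.46681632e-01 9.89183743e-01 7.95717727e-05]
shift tool [ 0.00845846 -0.03115001  1.50515483]
```

View pics/w1.png

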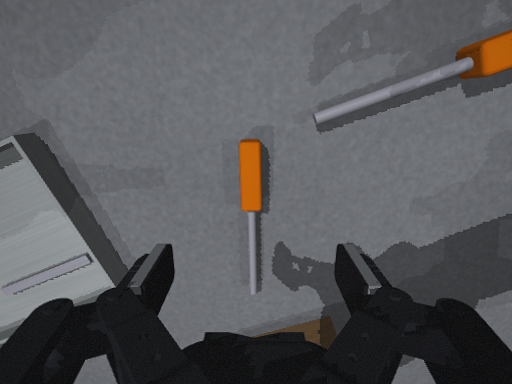

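The picture shows the short rod at (252,215) between the open fingers, 201 mm long with a 78 x 23 mm handle, so it is the right one. The jaws are aligned with it.

Call:
drive_tool --series '[-0.08, -0.03, 1, 0, 0, 0, 1, -0.08, -0.03, 1, 0, 0, 0, 1, -0.08, -0.03, 1, 0, 0, 0, 1]'

```text
clock: 3.85
ee_pos: [419.2, -299.6, 86.1]
orientation: [-0.003, 0.147, 0.989, 0.002]
contact_force: [-0.2, -0.4, -0.4]
opening: 1.004
grasp_force: 0.0
```

Call:
drive_tool --series '[0, 0, 0.25, 0, 0, 0, 1, 0, 0, 0.5, 0, 0, 0, 1, 0, 0, 0.5, 0, 0, 0, 1, 0, 0, 0.5, 0, 0, 0, 0, 0, 0, 0.5, 0, 0, 0, 0, 0, 0, 0.5, 0, 0, 0, 0, 0, 0, 0.5, 0, 0, 0, 0, 0, 0, 0.5, 0, 0, 0, 0, 0, 0, 0.5, 0, 0, 0, 0]'

```text
clock: 4.97
ee_pos: [420.1, -302.2, 29.3]
orientation: [0.001, 0.147, 0.989, -0.0]
contact_force: [-1.0, 0.3, 8.9]
opening: 0.263
grasp_force: 98.9
```

Call:
drive_tool --series '[0, 0, -0.2, 0, 0, 0, 0, 0, 0, -0.6, 0, 0, -0.1, 0, 0, 0, -0.78, 0, 0, -0.42, 0, 0, 0, -0.78, 0, 0, -0.42, 0, 0, 0, -0.78, 0, 0, -0.42, 0]'

```text
clock: 5.6
ee_pos: [419.4, -301.5, 120.8]
orientation: [-0.001, 0.04, 0.999, 0.001]
contact_force: [0.4, -0.1, -1.6]
opening: 0.259
grasp_force: 97.9
```

Call:
drive_tool --series '[0.3, 0.5, 0, 0, 0, 0, 0, 0.6, 1, 0, 0, 0, 0, 0, 0.6, 1, 0, 0, 0, 0, 0, 0.6, 1, 0, 0, 0, 0, 0]'

```text
clock: 6.1
ee_pos: [357.1, -176.5, 121.6]
orientation: [-0.0, 0.038, 0.999, 0.0]
contact_force: [0.0, -1.0, -1.6]
opening: 0.264
grasp_force: 98.3
```

Call:
drive_tool --series '[0, 0.5, 0, 0, 0, 0, 0, 0, 1, 0, 0, 0, 0, 0, 0, 1, 0, 0, 0, 0, 0, 0, 1, 0, 0, 0, 0, 0]'

```text
clock: 6.6
ee_pos: [367.4, -58.2, 121.8]
orientation: [0.0, 0.038, 0.999, -0.0]
contact_force: [-0.4, -0.4, -1.1]
opening: 0.263
grasp_force: 98.5
```

Call:
drive_tool --series '[0, 0.5, 0, 0, 0, 0, 0, 0, 0.95, 0, 0, 0, 0, 0, 0, 0.95, 0, 0, 0, 0, 0, 0, 0.95, 0, 0, 0, 0, 0, 0, 0.95, 0, 0, 0, 0, 0]'

```text
clock: 7.22
ee_pos: [375.4, 55.0, 121.8]
orientation: [0.0, 0.04, 0.999, -0.0]
contact_force: [0.3, -0.5, -1.4]
opening: 0.261
grasp_force: 98.7
```

```bash
python3 - <<'E'
from h import *
s=ctrl.get_state(); Rt=R_of(s["orientation"]).as_matrix(); print(s["ee_pos"],Rt[:,0],s["contact_force"],s["opening"])
ims=[]
for n in ["wrist","scene","top"]:
    P=cams.camera_params(n); im,d=cams.read_camera(n); W=cloud(P,d); ims.append(im)
    hsv=cv2.cvtColor(im,cv2.COLOR_RGB2HSV).astype(int); H,S,V=hsv[...,0],hsv[...,1],hsv[...,2]
    red=((H<4)|(H>174))&(S>150)&(V>60)&(W[...,0]>480)
    k,l,st,_=cv2.connectedComponentsWithStats(red.astype(np.uint8))
    for i in range(1,k):
        if st[i,4]<15: continue
        p=W[l==i]; p=p[np.isfinite(p[:,2])]
        print(n,"red",st[i],"med",np.round(np.median(p,0)),"p2",np.round(np.percentile(p,2,0)),"p98",np.round(np.percentile(p,98,0)))
    m=(W[...,2]>95)&(W[...,2]<125)&(W[...,0]>430)&(W[...,0]<600)&(W[...,1]>20)&(W[...,1]<90)&(~red)&(V>60)
    q=W[m]
    if len(q): print(n,"shaft",len(q),np.round(np.percentile(q,2,0)),np.round(np.median(q,0)),np.round(np.percentile(q,98,0)))
    if n!="wrist":
        g=(W[...,2]>60)&(W[...,2]<190)&(np.hypot(W[...,0]-577,W[...,1]-127)<22)
        for zz in range(60,190,8):
            r=g&(abs(W[...,2]-zz)<4)
            if r.sum()>3: print(n,zz,r.sum(),np.round(np.median(im[r],0)),np.round(np.percentile(W[r][:,1],[5,95])))
cv2.imwrite("pics/w2.png",cv2.cvtColor(np.vstack([ims[0][:300],cv2.resize(ims[1][120:262,180:362],(512,300),interpolation=3)]),4))
E
```

```text
[375.41346992  54.99070599 121.84287392] [-9.96878232e-01  7.89542869e-02 -1.05115940e-04] [ 0.31517799 -0.54294443 -1.36430461] 0.2614744829898842
scene red [285 138   7   7  43] med [526. 190. 254.] p2 [504. 173. 250.] p98 [541. 202. 258.]
scene red [251 182  19  15 103] med [575.  79. 138.] p2 [563.  30.  98.] p98 [589.  89. 145.]
scene shaft 56 [434.  39.  97.] [482.  44. 110.] [588.  89. 116.]
scene 60 8 [64. 66. 68.] [108. 124.]
scene 68 11 [61. 65. 67.] [107. 120.]
scene 76 13 [63. 66. 69.] [107. 120.]
scene 84 15 [56. 60. 60.] [108. 133.]
scene 92 10 [58. 60. 62.] [111. 133.]
scene 100 14 [60. 64. 67.] [111. 134.]
scene 108 13 [61. 66. 67.] [110. 132.]
scene 116 13 [61. 65. 66.] [110. 133.]
scene 124 18 [60. 64. 66.] [108. 133.]
scene 132 12 [61. 65. 68.] [110. 135.]
scene 140 11 [51. 50. 55.] [109. 124.]
scene 148 21 [24. 25. 25.] [109. 134.]
scene 156 21 [63. 64. 67.] [112. 134.]
scene 164 13 [78. 80. 84.] [113. 127.]
scene 172 11 [86. 87. 90.] [113. 126.]
scene 180 7 [88. 89. 92.] [115. 124.]
scene 188 5 [72. 70. 74.] [111. 117.]
top red [241 173  24  12 125] med [568.  67. 142.] p2 [556.  28. 123.] p98 [581.  89. 145.]
top red [191 185  16  15 192] med [519. 187. 255.] p2 [502. 169. 250.] p98 [536. 206. 258.]
top shaft 123 [431.  41. 106.] [478.  48. 111.] [525.  55. 115.]
top 68 4 [57. 57. 58.] [114. 138.]
top 76 4 [44. 46. 46.] [125. 133.]
top 100 5 [57. 57. 55.] [116. 134.]
```

View pics/w2.png

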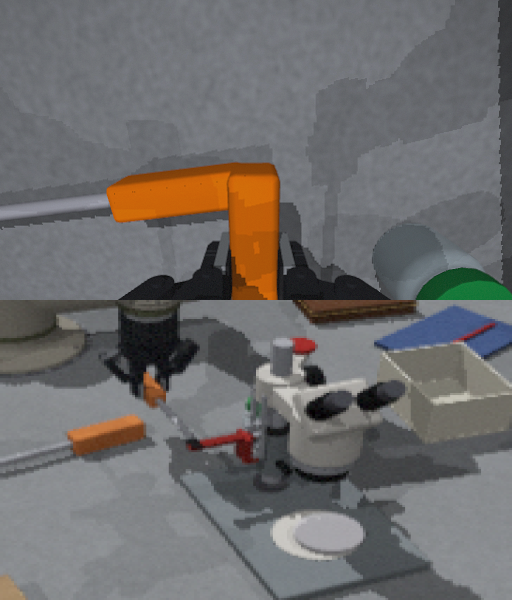

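The rod is held level. The shaft heads just under the pawl tail, with its tip about 45 mm short of it. The wrist view shows the green jar clear at right.

Call:
drive_tool --series '[-0.25, 0, 0, 0, 0, 0, 0, -0.5, 0, 0, 0, 0, 0, 0, -0.5, 0, 0, 0, 0, 0, 0]'

```text
clock: 7.75
ee_pos: [436.3, 51.2, 121.8]
orientation: [0.001, 0.038, 0.999, -0.0]
contact_force: [-1.0, -0.1, -0.9]
opening: 0.262
grasp_force: 98.7
```

Call:
drive_tool --series '[0, 0, -0.12, 0, 0, 0, 0, 0, 0, -0.18, 0, 0, 0, 0, 0, 0, -0.25, 0, 0, 0, 0, 0, 0, -0.32, 0, 0, 0, 0, 0, 0.02, -0.39, 0, 0, 0, 0, 0, 0.04, -0.46, 0, 0, 0, 0, 0, 0.04, -0.46, 0, 0, 0, 0]'

```text
clock: 8.62
ee_pos: [435.5, 56.9, 177.8]
orientation: [0.001, 0.038, 0.999, -0.0]
contact_force: [0.4, -0.5, -1.1]
opening: 0.264
grasp_force: 98.5
```

```bash
cat > pawl.py <<'E'
from h import *
s=ctrl.get_state(); print(s["ee_pos"],s["contact_force"],s["clock"])
for n in ["scene","top"]:
    P=cams.camera_params(n); im,d=cams.read_camera(n); W=cloud(P,d)
    hsv=cv2.cvtColor(im,cv2.COLOR_RGB2HSV).astype(int); H,S,V=hsv[...,0],hsv[...,1],hsv[...,2]
    red=((H<4)|(H>174))&(S>150)&(V>60)&(W[...,0]>480)
    k,l,st,_=cv2.connectedComponentsWithStats(red.astype(np.uint8))
    for i in range(1,k):
        if st[i,4]<15: continue
        p=W[l==i]; p=p[np.isfinite(p[:,2])]
        print(n,"red",st[i],"med",np.round(np.median(p,0)),"p5",np.round(np.percentile(p,5,0)),"p95",np.round(np.percentile(p,95,0)))
    if n=="scene": cv2.imwrite("pics/p%d.png"%(s["clock"]*100),cv2.cvtColor(cv2.resize(im[120:262,180:362],(800,600),interpolation=3),4))
E
python3 pawl.py
```

```text
[435.45789417  56.93101639 177.8260361 ] [ 0.40965583 -0.48831746 -1.10355352] 8.625
scene red [285 138   7   7  43] med [525. 190. 254.] p5 [507. 176. 251.] p95 [538. 201. 256.]
scene red [257 178  13  18 104] med [577.  70. 135.] p5 [559.  57. 114.] p95 [588.  85. 169.]
top red [240 173  18  12 101] med [569.  73. 154.] p5 [559.  52. 116.] p95 [582.  88. 176.]
top red [191 185  16  15 189] med [519. 187. 255.] p5 [504. 171. 252.] p95 [534. 203. 257.]
```

Call:
drive_tool --series '[0, 0.04, -0.06, 0, 0, 0, 0, 0, 0.08, -0.12, 0, 0, 0, 0, 0, 0.11, -0.15, 0, 0, 0, 0, 0, 0.15, -0.18, 0, 0, 0, 0, 0, 0.18, -0.2, 0, 0, 0, 0, 0, 0.2, -0.22, 0, 0, 0, 0, 0, 0.215, -0.22, 0, 0, 0, 0]'

```text
clock: 9.6
ee_pos: [437.1, 82.4, 203.7]
orientation: [0.0, 0.038, 0.999, -0.0]
contact_force: [-1.9, -4.8, -1.6]
opening: 0.265
grasp_force: 98.6
```

Call:
drive_tool --series '[0, 0.01, 0, 0, 0, 0, 0, 0, 0.02, 0, 0, 0, 0, 0, 0, 0.02, 0, 0, 0, 0, 0]'

```text
clock: 9.98
ee_pos: [437.2, 83.9, 203.6]
orientation: [-0.0, 0.039, 0.999, -0.001]
contact_force: [-2.3, -8.7, 0.7]
opening: 0.26
grasp_force: 99.0
```

```bash
python3 pawl.py
```

```text
[437.17855144  83.87772033 203.59193369] [-2.26098221 -8.70425018  0.6767294 ] 9.975
scene red [285 138   7   7  43] med [525. 188. 254.] p5 [510. 176. 251.] p95 [537. 199. 256.]
scene red [256 166  15  26 119] med [576.  71. 146.] p5 [559.  50. 137.] p95 [587.  89. 216.]
top red [250 174   7  11  64] med [568.  59. 142.] p5 [555.  53. 138.] p95 [582.  67. 145.]
top red [192 185  15  15 178] med [519. 186. 255.] p5 [504. 172. 252.] p95 [533. 201. 257.]
```

```bash
ls pics
```

```text
c1.png
p862.png
p997.png
rods.png
scene.png
top.png
w1.png
w2.png
```

Call:
drive_tool --series '[0, 0.02, 0, 0, 0, 0, 0, 0, 0.04, 0, 0, 0, 0, 0, 0, 0.04, 0, 0, 0, 0, 0]'

```text
clock: 10.45
ee_pos: [437.8, 88.2, 203.3]
orientation: [-0.0, 0.039, 0.999, -0.001]
contact_force: [1.2, -11.8, -4.0]
opening: 0.257
grasp_force: 101.2
```

```bash
python3 pawl.py; mv pics/p103*.png pics/open.png; ls pics
```

```text
[437.79164901  88.16308628 203.28664331] [  1.15865142 -11.83611709  -4.04800392] 10.45
scene red [285 138   7   7  43] med [526. 189. 253.] p5 [509. 176. 251.] p95 [539. 200. 256.]
scene red [263 166   6  11  20] med [578.  73. 206.] p5 [573.  68. 185.] p95 [581.  80. 221.]
scene red [256 179  15  13  97] med [576.  70. 145.] p5 [560.  50. 136.] p95 [587.  89. 155.]
top red [249 174   8  11  65] med [568.  59. 142.] p5 [555.  53. 139.] p95 [582.  67. 146.]
top red [192 185  15  15 178] med [519. 186. 255.] p5 [504. 171. 252.] p95 [533. 201. 257.]
c1.png
p1045.png
p862.png
p997.png
rods.png
scene.png
top.png
w1.png
w2.pngmv: cannot stat 'pics/p103*.png': No such file or directory
```

View pics/p1045.png

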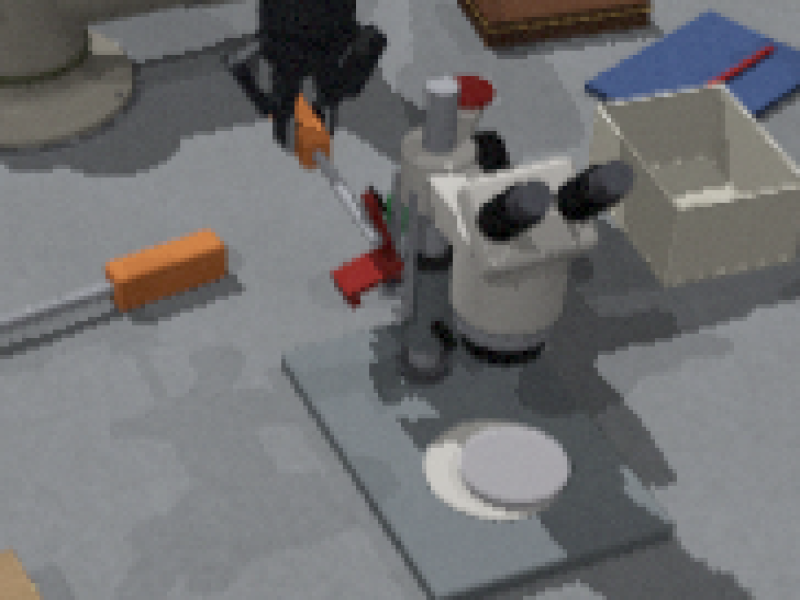

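The picture shows the pawl tail standing steeply at (380,215). Its measured slope is about 71°, which is 1.25 rad, and the last pushes only raised the force, so the pawl is at its stop. Next I back off and lay the rod down.

Call:
drive_tool --series '[0, -0.1, 0, 0, 0, 0, 0, 0, -0.25, 0, 0, 0, 0, 0, 0.3, -0.3, 0, 0, 0, 0, 0, 0.5, -0.5, 0, 0, 0, 0, 0, 0.5, -1, 0, 0, 0, 0, 0, 0.5, -1, 0, 0, 0, 0, 0]'

```text
clock: 11.3
ee_pos: [368.8, -28.7, 203.9]
orientation: [0.001, 0.041, 0.999, -0.0]
contact_force: [0.0, 0.6, -0.9]
opening: 0.263
grasp_force: 99.1
```

Call:
drive_tool --series '[0, -0.5, 0, 0, 0, 0, 0, 0, -1, 0, 0, 0, 0, 0, 0, -1, 0, 0, 0, 0, 0]'

```text
clock: 11.68
ee_pos: [359.8, -148.0, 203.6]
orientation: [0.001, 0.04, 0.999, -0.0]
contact_force: [-0.9, 1.1, -1.4]
opening: 0.26
grasp_force: 99.1
```

Call:
drive_tool --series '[-0.5, -0.5, 0.3, 0, 0, 0, 0, -0.5, -1, 0.6, 0, 0, 0, 0, -0.5, -1, 0.6, 0, 0, 0, 0, -0.5, -1, 0.6, 0, 0, 0, 0]'

```text
clock: 12.18
ee_pos: [410.7, -269.2, 130.2]
orientation: [-0.001, 0.038, 0.999, 0.001]
contact_force: [0.2, 0.1, -1.5]
opening: 0.257
grasp_force: 99.1
```

```bash
python3 pawl.py | grep red; python3 - <<'E'
from h import *
s=ctrl.get_state(); print(s["ee_pos"],s["contact_force"],s["orientation"])
for n in ["scene","top","wrist"]:
    P=cams.camera_params(n); im,d=cams.read_camera(n); W=cloud(P,d)
    hsv=cv2.cvtColor(im,cv2.COLOR_RGB2HSV).astype(int); H,S,V=hsv[...,0],hsv[...,1],hsv[...,2]
    m=(W[...,2]>60)&(W[...,2]<135)&(W[...,0]>s["ee_pos"][0]+50)&(W[...,0]<s["ee_pos"][0]+165)&(abs(W[...,1]-s["ee_pos"][1])<45)
    q=W[m]
    if len(q)<10: continue
    for a in range(50,165,20):
        w=q[abs(q[:,0]-s["ee_pos"][0]-a)<10]
        if len(w): print(n,a,len(w),np.round(np.median(w,0),1),np.percentile(w[:,2],90).round(1))
E
```

```text
scene red [285 138   7   7  43] med [525. 188. 254.] p5 [507. 175. 251.] p95 [539. 200. 257.]
scene red [256 166  16  26 127] med [577.  72. 147.] p5 [560.  51. 138.] p95 [588.  88. 217.]
top red [241 173  16  12 128] med [566.  67. 145.] p5 [556.  53. 138.] p95 [581.  88. 218.]
top red [192 185  15  15 182] med [519. 186. 255.] p5 [504. 171. 252.] p95 [533. 201. 258.]
[ 410.57163654 -267.90283116  131.66994404] [ 0.00146166  0.20320801 -0.82783327] [-5.10209740e-05  3.73392735e-02  9.99302558e-01  4.16506490e-04]
scene 50 7 [ 463.5 -277.7  120.7] 123.3
scene 70 14 [ 480.6 -278.4  120.1] 124.0
scene 90 11 [ 500.6 -279.4  120.2] 121.4
scene 110 13 [ 521.  -281.8  121.4] 122.6
scene 130 15 [ 539.3 -283.5  119.8] 122.5
scene 150 13 [ 560.2 -285.1  120.1] 123.5
top 50 10 [ 465.6 -271.8  122.4] 124.3
top 70 28 [ 479.6 -273.5  122. ] 124.0
top 90 28 [ 501.9 -275.5  121.3] 123.6
top 110 27 [ 521.6 -276.8  121.9] 124.9
top 130 26 [ 541.8 -278.9  121.5] 123.2
top 150 16 [ 557.  -280.2  120.7] 123.0
```

Call:
drive_tool --series '[0, 0, 0.3, 0, 0, 0, 0, 0, 0, 0.6, 0, 0, 0, 0, 0, 0, 0.75, 0, 0, 0, 0, 0, 0, 0.83, 0, 0, 0, 0, 0, 0, 0.85, 0, 0, 0, 0, 0, 0, 0.855, 0, 0, 0, 0, 0, 0, 0.855, 0, 0, 0, 0]'

```text
clock: 13.3
ee_pos: [410.5, -269.4, 29.6]
orientation: [0.0, 0.038, 0.999, -0.0]
contact_force: [1.0, 1.5, 1.1]
opening: 0.259
grasp_force: 99.4
```

Call:
drive_tool --series '[0, 0, 0, 0, 0, 0, 0.4, 0, 0, 0, 0, 0, 0, 0.7, 0, 0, 0, 0, 0, 0, 0.7, 0, 0, 0, 0, 0, 0, 0.7, 0, 0, 0, 0, 0, 0, 0.7, 0, 0, -0.3, 0, 0, 0, 0.7, 0, 0, -1, 0, 0, 0, 0.7, 0, 0, -1, 0, 0, 0, 0.7, 0, 0, -1, 0, 0, 0, 0]'

```text
clock: 14.42
ee_pos: [410.6, -269.6, 150.2]
orientation: [0.001, 0.038, 0.999, -0.001]
contact_force: [0.1, -0.5, -1.1]
opening: 0.503
grasp_force: 0.0
```

Call:
drive_tool --series '[0, 0.5, -0.5, 0, 0, 0, 0, 0, 1, -1, 0, 0, 0, 0, 0, 1, -1, 0, 0, 0, 0]'

```text
clock: 14.8
ee_pos: [419.2, -148.1, 269.2]
orientation: [-0.0, 0.038, 0.999, 0.0]
contact_force: [1.1, -0.5, -0.0]
opening: 0.005
grasp_force: 0.0
```

Call:
drive_tool --series '[0, 0.5, -0.35, 0, 0, 0, 0, 0, 1, -0.35, 0, 0, 0, 0, 0, 1, -0.35, 0, 0, 0, 0]'

```text
clock: 15.18
ee_pos: [428.2, -27.0, 310.2]
orientation: [-0.001, 0.036, 0.999, 0.0]
contact_force: [0.9, -0.2, 0.1]
opening: -0.004
grasp_force: 0.0
```

Call:
drive_tool --series '[0, 0.5, 0, 0, 0, 0, 0, 0, 1, 0, 0, 0, 0, 0, 0, 1, 0, 0, 0, 0, 0]'

```text
clock: 15.55
ee_pos: [437.4, 92.2, 309.4]
orientation: [-0.001, 0.035, 0.999, 0.0]
contact_force: [0.7, -1.2, -0.2]
opening: 0.001
grasp_force: 0.0
```

Call:
drive_tool --series '[0, 0.5, 0, 0, 0, 0, 0, 0, 0.94, 0, 0, 0, 0, 0, -0.3, 0.94, 0, 0, 0, 0, 0, -0.3, 0.94, 0, 0, 0, 0, 0]'

```text
clock: 16.05
ee_pos: [483.8, 198.1, 308.8]
orientation: [-0.001, 0.039, 0.999, -0.001]
contact_force: [-0.4, 0.1, 0.4]
opening: -0.001
grasp_force: 0.0
```

```bash
python3 - <<'E'
from h import *
P=cams.camera_params("wrist"); im,d=cams.read_camera("wrist"); W=cloud(P,d); s=ctrl.get_state()
hsv=cv2.cvtColor(im,cv2.COLOR_RGB2HSV).astype(int); H,S,V=hsv[...,0],hsv[...,1],hsv[...,2]
red=((H<4)|(H>174))&(S>150)&(V>60)&(W[...,2]>230)&(W[...,2]<280)
p=W[red]; print(len(p)); 
if len(p): c=cv2.minEnclosingCircle(p[:,:2].astype(np.float32)); print(c,np.median(p,0),p.min(0),p.max(0))
print(s["ee_pos"],s["opening"],s["contact_force"])
for n in ["scene","top"]:
    im2,d=cams.read_camera(n); W=cloud(cams.camera_params(n),d)
    hsv=cv2.cvtColor(im2,cv2.COLOR_RGB2HSV).astype(int); H,S,V=hsv[...,0],hsv[...,1],hsv[...,2]
    o=(H>4)&(H<18)&(S>150)&(V>80)&(W[...,1]<-200)&(W[...,2]>5)&(W[...,2]<60); q=W[o]; print(n,"rod handle",len(q),np.round(np.median(q,0)),np.round(np.percentile(q[:,2],95)))
cv2.imwrite("pics/w3.png",cv2.cvtColor(im,4))
E
```

```text
131
((511.11114501953125, 175.0325927734375), 9.928947448730469) [509.86193953 174.51969368 255.29833875] [501.76671376 171.13465859 250.7593981 ] [520.40444109 178.58308079 257.35742918]
[482.79070224 198.03893136 309.19139671] 0.0005118007990896818 [-0.8206259  -0.54354781  0.71713753]
scene rod handle 109 [ 413. -273.   28.] 33.0
top rod handle 200 [ 402. -269.   29.] 33.0
```

View pics/w3.png

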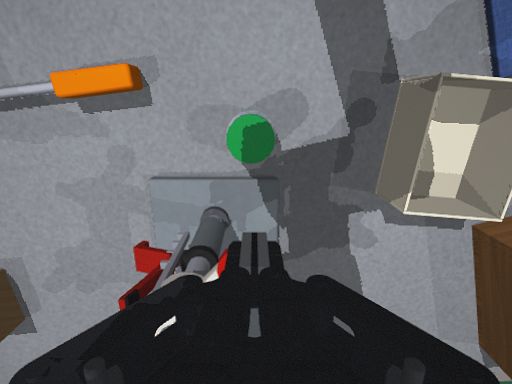

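The wrist view shows the closed fingers at (255,245) just in front of the red pad, whose left edge shows at (222,265). The column and open pawl are to the left. I move over the pad and press down slowly.

Call:
drive_tool --series '[-0.15, -0.01, 0, 0, 0, 0, 0, -0.28, -0.01, 0, 0, 0, 0, 0, -0.28, -0.01, 0.1, 0, 0, 0, 0, -0.28, -0.01, 0.18, 0, 0, 0, 0, -0.28, -0.01, 0.2, 0, 0, 0, 0, -0.28, -0.01, 0.22, 0, 0, 0, 0, -0.28, -0.01, 0.25, 0, 0, 0, 0, -0.28, -0.01, 0.28, 0, 0, 0, 0, -0.28, -0.01, 0.3, 0, 0, 0, 0]'

```text
clock: 17.32
ee_pos: [515.4, 195.8, 276.0]
orientation: [0.001, 0.038, 0.999, 0.0]
contact_force: [-1.2, -0.7, 8.3]
opening: -0.002
grasp_force: 4.1
```

Call:
drive_tool --series '[0, 0, 0.02, 0, 0, 0, 0, 0, 0, 0.04, 0, 0, 0, 0, 0, 0, 0.06, 0, 0, 0, 0, 0, 0, 0.08, 0, 0, 0, 0, 0, 0, 0.1, 0, 0, 0, 0, 0, 0, 0.12, 0, 0, 0, 0, 0, 0, 0.14, 0, 0, 0, 0, 0, 0, 0.16, 0, 0, 0, 0, 0, 0, 0.18, 0, 0, 0, 0, 0, 0, 0.2, 0, 0, 0, 0]'

```text
clock: 18.58
ee_pos: [515.4, 195.8, 252.1]
orientation: [0.001, 0.038, 0.999, 0.0]
contact_force: [-2.0, -0.0, 8.0]
opening: -0.002
grasp_force: 4.2
```

Call:
drive_tool --series '[0, 0, 0.02, 0, 0, 0, 0, 0, 0, 0.04, 0, 0, 0, 0, 0, 0, 0.06, 0, 0, 0, 0, 0, 0, 0.08, 0, 0, 0, 0, 0, 0, 0.1, 0, 0, 0, 0, 0, 0, 0.11, 0, 0, 0, 0, 0, 0, 0.12, 0, 0, 0, 0, 0, 0, 0.12, 0, 0, 0, 0]'

```text
clock: 19.58
ee_pos: [515.4, 195.8, 237.5]
orientation: [0.001, 0.038, 0.999, 0.0]
contact_force: [-1.8, -0.6, 6.9]
opening: 0.004
grasp_force: 3.4
```

Call:
drive_tool --series '[0, 0, 0.01, 0, 0, 0, 0, 0, 0, 0.02, 0, 0, 0, 0, 0, 0, 0.03, 0, 0, 0, 0, 0, 0, 0.04, 0, 0, 0, 0, 0, 0, 0.05, 0, 0, 0, 0, 0, 0, 0.05, 0, 0, 0, 0]'

```text
clock: 20.32
ee_pos: [515.4, 195.8, 231.5]
orientation: [0.001, 0.038, 0.999, 0.0]
contact_force: [-2.7, 0.2, 6.0]
opening: 0.0
grasp_force: 3.4
```

Call:
drive_tool --series '[0, 0, 0.01, 0, 0, 0, 0, 0, 0, 0.02, 0, 0, 0, 0, 0, 0, 0.025, 0, 0, 0, 0, 0, 0, 0.025, 0, 0, 0, 0]'

```text
clock: 20.82
ee_pos: [515.4, 195.8, 228.5]
orientation: [0.001, 0.038, 0.999, 0.0]
contact_force: [-1.8, -0.1, 7.8]
opening: -0.001
grasp_force: 3.6
```

Call:
drive_tool --series '[0, 0, 0.008, 0, 0, 0, 0, 0, 0, 0.016, 0, 0, 0, 0, 0, 0, 0.016, 0, 0, 0, 0]'

```text
clock: 21.2
ee_pos: [515.4, 195.8, 227.3]
orientation: [0.001, 0.038, 0.999, 0.0]
contact_force: [-4.1, -0.8, 11.4]
opening: 0.001
grasp_force: 5.9
```

Call:
drive_tool --series '[0, 0, 0.008, 0, 0, 0, 0, 0, 0, 0.016, 0, 0, 0, 0, 0, 0, 0.016, 0, 0, 0, 0]'

```text
clock: 21.58
ee_pos: [515.4, 195.8, 226.3]
orientation: [0.002, 0.038, 0.999, 0.0]
contact_force: [-6.7, -1.1, 18.5]
opening: 0.002
grasp_force: 9.2
```

Call:
drive_tool --series '[0, 0, -0.02, 0, 0, 0, 0, 0, 0, -0.1, 0, 0, 0, 0, 0, 0, -0.4, 0, 0, 0, 0, 0, 0, -0.8, 0, 0, 0, 0, 0.5, 0, -0.9, 0, 0, 0, 0, 1, 0, -0.9, 0, 0, 0, 0, 1, 0, -0.9, 0, 0, 0, 0]'

```text
clock: 22.45
ee_pos: [392.6, 205.1, 332.7]
orientation: [0.0, 0.037, 0.999, 0.0]
contact_force: [0.9, 0.0, -0.3]
opening: -0.003
grasp_force: 0.0
```

```bash
python3 pawl.py; python3 - <<'E'
from h import *
a=[]
for n in ["scene","top"]:
    im,d=cams.read_camera(n); W=cloud(cams.camera_params(n),d)
    g=(W[...,2]>135)&(W[...,2]<175)&(np.hypot(W[...,0]-577,W[...,1]-127)<24)
    for zz in range(136,176,4):
        r=g&(abs(W[...,2]-zz)<2)
        if r.sum()>3: print(n,zz,r.sum(),np.median(im[r],0))
    a.append(cv2.resize(im,(512,384)) if n=="top" else cv2.resize(im[110:262,140:362],(512,350),interpolation=3))
im=cv2.resize(np.vstack(a),(418,600)); cv2.imwrite("pics/fin.png",cv2.cvtColor(im,4))
E
```

```text
[392.59598861 205.10408352 332.74689196] [ 0.90472449  0.01821778 -0.26050786] 22.45
scene red [284 151   7   7  42] med [525. 188. 200.] p5 [507. 175. 197.] p95 [538. 201. 203.]
scene red [256 166  16  26 128] med [577.  73. 146.] p5 [560.  51. 137.] p95 [586.  88. 216.]
top red [239 172  18  13 141] med [566.  69. 146.] p5 [556.  53. 138.] p95 [581.  93. 219.]
top red [196 187  14  15 162] med [518. 186. 201.] p5 [503. 172. 198.] p95 [534. 201. 204.]
```

View pics/fin.png

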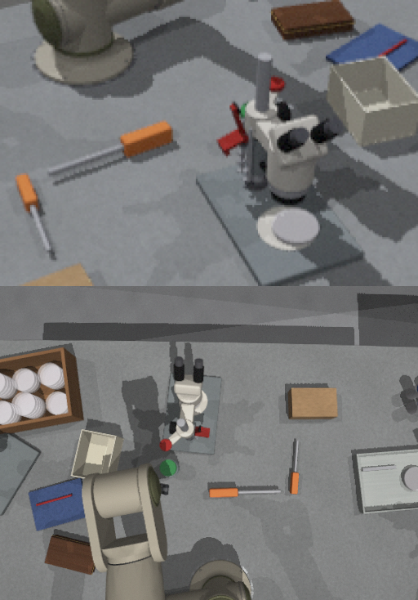

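The head is down by 54 mm on its collar and the pawl at (237,125) still stands open. The rod lies flat at (294,468) and everything else is where it was.

```bash
python3 -c "
from station import ctrl
print(ctrl.close_job())"
```

```text
the job is handed in; nothing more can be done
None
```

The job is handed in at about 23 s of the 51 s allowed: by the cameras the pawl stands fully open, the head is seated on its collar, and the rod lies flat on the bench with everything else undisturbed; no verdict was returned.

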